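# Check the lever travel of a lantern's charging dock

### The job

Press the red-ended lever of the lantern's charging dock away from you until its resistance clearly firms up, hold it there for a moment without forcing it, and let it spring back. Then note how far it went: slide the yellow marker along the scale until its black line is level with the red peak pointer, which the lever has left behind, and let go. Do not touch the pointer itself, and leave the lantern and the other things where they stand.

Things in the scene. Friction and masses are not known exactly. Their poses are not given: they have to be found in the camera images.
- dock: grey fixed base, 200 (x) by 315 (y) by 30 mm tall; origin on its underside (dock y spans -175 to 140 mm), z up. Its x, pointing away from the robot within 0.3 rad, is the way the lever is pressed and pointer and marker slide; y is left. A black cover 75 mm tall hides the lever's pivot at (-20, 100). Scale zero x = -50; pointer track y = -72, printed scale with 10 mm ticks y = -114, marker track y = -135
- lever (a joint): lever angle, rad: 0 at rest, grows as the red end is pressed to dock +x. Free travel takes 2 to 4 N at the red part; somewhere from 0.1 to 0.35 rad, unseen and different each time, it meets a stiff spring of 3 to 4 N per mm. A hand force of 8 to 13 N held half a second shows it is firm (under 6 N or 0.3 s does not count); over 20 N damages it. Springs back to 0 when released
- lever_grip (a point): middle of the red part's face towards the robot, the place to press: 130 mm from the pivot, 55 mm above the shelf. The red part is 50 mm long, 14 thick, 28 tall (40 to 68 mm above the shelf, 10 mm clear of the dock); the space before it is free
- lever_arm: the sprung lever, swinging level about an upright pivot; origin on the pivot axis at shelf height, lever along its own -y, 155 mm to the end of the red part, then a thin tip that pushes the pointer. At rest it points to dock -y, its end turned 0.2 rad towards the robot
- peak (a joint): travel of the red peak pointer in m along dock +x: 0 at the scale's zero; the lever's tip pushes it ahead and it stays at the farthest place reached. It reads about 0.02 to 0.065 after a proper press
- pointer_tip (a point): tip of the red peak pointer, a 3 mm thin arm just above the dock's top (35 mm above the shelf), at dock y = -111 mm. Its small upright pin at dock y = -72 mm is 53 mm above the shelf
- pointer: the whole red peak pointer: a low 15 mm carriage with a pin and the thin arm; not to be touched by the robot
- mark (a joint): place of the yellow marker in m along dock +x, on the same zero as the peak pointer: equal values mean level with each other. Starts parked at 0.075 to 0.095, track -0.005 to 0.105; held by about 2 N of friction, stays where it is left
- marker_line (a point): the end of the yellow marker's black line, beside the scale, at dock y = -123 mm, 35 mm above the shelf
- marker_top (a point): centre of the top of the marker's knob, 76 mm above the shelf, dock y = -135 mm. The knob is 12 mm along dock x, 16 along dock y, 36 tall, on a 30 by 25 mm foot whose top is 40 mm above the shelf; the black line runs over the knob's middle, at the same dock x as this point
- lantern: blue plastic lantern, 85 mm across, 190 mm tall, loose on the dock near dock (50, 85) mm; origin under its centre. Leave it
- bulb: glass bulb standing on its metal cap, 58 mm across, 108 mm tall; origin under its centre. Leave it
- driver_case: black hard case of screwdrivers, 120 by 200 by 40 mm; origin under its centre. Leave it
- hasp: flat aluminium lock hasp, about 110 by 34 by 10 mm, lying on the shelf. Leave it
- screwdriver: loose screwdriver lying on the shelf. Leave it
Not all that is in view belongs to the job. Of the things that look like the lantern, the middle-sized one is meant.

How it is judged:
By the outcome, as a careful person would: the job done as asked, in the order asked, and still so for the second after the job is handed in, with the robot touching nothing.
It also fails if it takes over 58 s, if anything falls off the work surface, if the arm or the gripper's body presses on something with over 40 N, if the wrist force passes 120 N, or if a joint passes its speed limit or range.

### The arm

A 6-joint arm with a two-finger parallel gripper is mounted at the origin on the work surface. World frame = base frame: x ahead of the robot, y to its left, z up, the work surface at z = 0. Lengths are in mm, angles in rad, forces in N, time in s.
With the tool pointing down it reaches from about 275 to 750 mm from the base axis. Payload 10.2 kg.
Tool frame: the origin (TCP) lies on the centre line of the jaws, within the pads' length; the fingertips stand 17 mm ahead of it and the grasp point (between the pads) lies 2 mm behind it (ctrl.tip_extent is the distance from the TCP to the fingertips, in mm); z points along the fingers, y is the line along which they close (so a half turn about z gives the same grasp; the last joint's range is limited). The gripper opens to 85 mm and grips with 20 to 120 N. Pads are 22 mm wide; open, the fingers measure 114 mm over their backs; the gripper's body (76 mm by 85 mm) begins 54 mm behind the grasp point. The pads swing forward as they close: fully open they stand 13 mm farther back than shut.
Start: joints at [1.124, 0.313, 1.498, -0, 1.331, -0.223], TCP at [116.529, 511.91, 248.294] pointing down, gripper open.
Joint ranges: [-2.94, 2.94], [-0.97, 2.17], [0.19, 2.56], [-1.23, 4.37], [0.02, 3.11], [-2.88, 2.88]. Speed limits (rad/s): [2.39, 2.39, 3.01, 3.14, 3.14, 3.14].

### API

Orientations are given as a unit quaternion [w, x, y, z].
In Python, from rig import sensors, capture, ctrl, cut_out, place_of gives the robot as it stands.
- The arm moves only by the shell command python3 -m jog 'ROWS' [FORCE]. ROWS is JSON, a list of rows, each a list of 3 entries, a list of its own where there are three numbers: the shift along the world's x, y, z in mm, then the turn, a rotation vector about the world's x, y, z in degrees, then the closure, from 0 (fully open) to 1 (shut). A call has exactly 8 rows; each row is the pose to reach, as a shift and turn from the pose commanded when the call began; what a row does not reach only later rows make up. A row lasts 1/12 s, in which the tool goes at most 41.7 mm and 7.16 degrees, less where a joint would pass 70% of its speed; a pose out of reach is approached as far as the arm can. A call with a gripper value outside its range is refused whole. The fingers move at their own pace and stop on an object; FORCE is the grip in N (left out, the last holds). Time passes only in rows, so rows that repeat a pose let the fingers close, or fill a call up. It gives the time, the measured TCP pose, the force and the opening at its end, in the units of the state.
- sensors.sense(): the state, without advancing time (a new reading comes with each control period).
- capture(name): name is "side" or "top" or "wrist"; returns a dict with "color" (420x560x3 uint8, blue, green, red), "z_map" (420x560 float32, mm along the optical axis (not along the pixel's ray), 0 where there is no reading), "camera_matrix" (3x3 intrinsics, pixels), "R" (3x3) and "t" (3): a world point X has camera coordinates R X + t. Camera axes: x right, y down, z forward; pixel columns grow to the right and rows downward; lengths in mm; the calibration is good to about 2 mm. A picture is of the moment at which its call begins.
- ctrl.finish_job(): hands the job in, once; it reports no verdict.
Trained networks look in a picture, given as the dict that the camera call returned (one of the last four; its "shot" number tells which), for a name from the list of things; names that differ only in an ending like _2 or _b are one class to them, and where a whole thing is asked for, a point or a joint stands for the part that bears it (a point fixed in the world has none). Each returns a list of dicts, best first, with "p" (0 to 1); they miss things now and then, are a little off and sometimes report something else, mostly with a low value. They report only what shows in the picture. A call takes as long as a camera call. They do not tell look-alikes from the thing itself.
- cut_out(picture, query): "region" (420x560 bool, what is visible of it) and "box" ([left, top, right, bottom] in pixels, round what is visible of it).
- place_of(picture, query): "centre" ([row, column] in pixels: a listed point, or the origin of a listed thing).
The state is a dict: "time_s": time; "joints": joint angles; "dq": joint speeds; "tau": joint torques, N m; "eef_pos": TCP position; "ee_rot": TCP orientation; "force": force on the tool from outside, world axes, zero at the start; "wrist_torque": the same for the moment, N m; "grip_width": opening from 0.0 (shut) to 1.0 (fully open).
Only numpy, scipy, OpenCV 4.12 (cv2) and the standard library are available. Lean on these libraries where they do the work, as an engineer would, in place of code of your own. Each camera call takes 0.05 s, during which the arm holds its last target. There are 200 camera calls.

## Working session

There is one attempt and no reset: what is moved stays moved. The work goes in short steps, Python scripts to look and compute and a shell command to move; the robot and the scene stay as the last step left them, time stands still between calls to the robot, and variables do not carry over. Pictures are saved under pics/ and viewed, on a budget of 10 in all, crops included, one or two more only if the job needs it, and the job is handed in when it is done.

```bash
mkdir -p pics
cat > h.py <<'E'
import numpy as np, cv2
from rig import sensors, capture, ctrl, cut_out, place_of
def ray(p,rc):
    r,c=rc; K=p["camera_matrix"];R=np.array(p["R"]);t=np.array(p["t"])
    return -R.T@t, R.T@np.linalg.inv(K)@[c,r,1.]
def at_z(p,rc,z):
    o,d=ray(p,rc); return o+d*(z-o[2])/d[2]
def proj(p,X):
    c=np.array(p["R"])@X+np.array(p["t"]); q=p["camera_matrix"]@c; return q[1]/q[2],q[0]/q[2]
def depth(p,rc):
    r,c=int(round(rc[0])),int(round(rc[1])); o,d=ray(p,rc)
    z=p["z_map"][max(0,r-1):r+2,max(0,c-1):c+2]; z=z[z>0]
    return o+d*np.median(z) if z.size else None
E
python3 - <<'E'
from h import *
np.set_printoptions(precision=1,suppress=True)
s=sensors.sense();print(s)
Z=dict(lever_grip=55,pointer_tip=35,marker_line=35,marker_top=76,dock=0,lever_arm=0,lantern=0)
ims=[]
for n in("top","side"):
    p=capture(n);ims.append(p["color"]);cv2.imwrite(f"pics/{n}0.png",p["color"])
    for k,z in Z.items():
        for g in place_of(p,k)[:3]: print(n,k,round(g["p"],2),np.array(g["centre"]),at_z(p,g["centre"],z),depth(p,g["centre"]))
E
```

```text
{'time_s': 0.0, 'joints': array([ 1.1,  0.3,  1.5,  0. ,  1.3, -0.2]), 'dq': array([0., 0., 0., 0., 0., 0.]), 'tau': array([ -0. , -41.2, -26. ,  -0. ,   0. ,  -0. ]), 'eef_pos': array([116.4, 511.7, 247.7]), 'ee_rot': array([-0. ,  0.1,  1. , -0. ]), 'force': array([ 0.1,  0.1, -0.7]), 'wrist_torque': array([-0.,  0., -0.]), 'grip_width': 1.0034237206114167}
top lever_grip 0.75 [209.6 272.4] [494.1  -8.8  55. ] [497.4  -8.9  32.3]
top marker_line 0.58 [174.9 299.4] [605.4 -94.7  35. ] [600.  -93.3  60.2]
top dock 0.84 [195.3 257.6] [548.6  37.2   0. ] [543.2  36.5  31. ]
top lantern 0.97 [171.1 179.4] [630.1 285.6  -0. ] [590.1 255.1 180.3]
top lantern 0.9 [210.  179.3] [504.8 284.6   0. ] [486.4 263.7 124.3]
top lantern 0.73 [210.3 269.5] [500.    0.1   0. ] [495.5   0.1  30.8]
side lever_grip 0.52 [223.5 286.5] [498.2 -22.4  55. ] [505.  -14.2  47.4]
side pointer_tip 0.54 [240.3 312.2] [ 517.5 -101.4   35. ] [522.1 -96.7  29.9]
side marker_line 0.53 [227.1 333.7] [600.2 -97.5  35. ] [ 595.6 -101.7   39.5]
side marker_top 0.7 [214.6 334.1] [599.2 -97.3  76. ] [602.9 -93.9  72.6]
side dock 0.87 [228.3 289.4] [538.4  13.5   0. ] [512.2 -17.4  29.7]
side dock 0.42 [290.6 401. ] [ 573.1 -343.2    0. ] [ 564.4 -348.2    9.4]
side lever_arm 0.56 [217.6 258.6] [505.3 113.6   0. ] [479.   76.4  31.5]
side lantern 0.88 [198.6 276.5] [610.7 159.6   0. ] [537.7  66.9  74.3]
side lantern 0.87 [196.2 227.2] [502.7 275.3   0. ] [485.2 245.6  21. ]
side lantern 0.58 [179.4 254. ] [631.  304.7   0. ] [593.4 250.8  37.1]
```

View pics/top0.png

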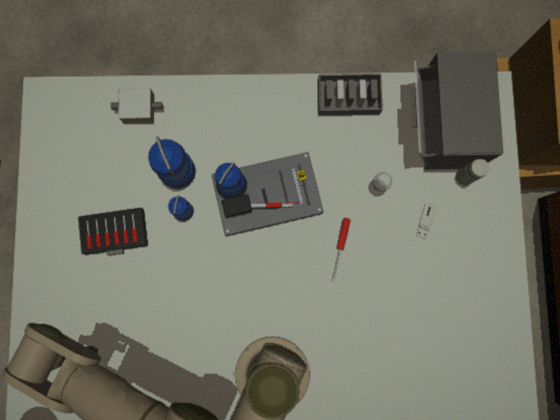

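View pics/side0.png

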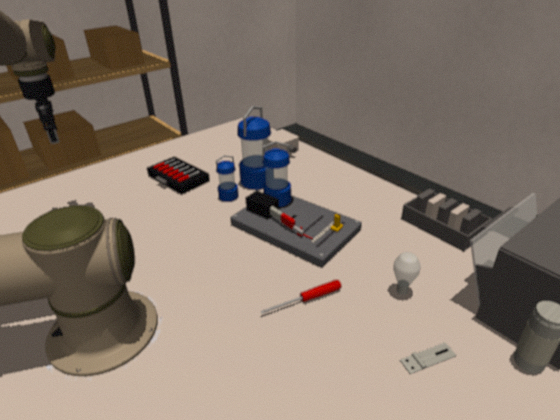

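The top view has one dock, centred near (268,193). There are three blue lanterns: a large one at (172,163), a small one at (180,208) and a middle-sized one at (230,180). The middle one stands on the dock, so this is the right dock. The red lever end is near (272,206) and the yellow marker near (302,175). Next I'll fit the dock pose.

Run:
```python
from h import *
from scipy.optimize import minimize
from scipy.spatial.transform import Rotation as Ro
np.set_printoptions(precision=1,suppress=True)
p=capture("top");s=sensors.sense()
print(Ro.from_quat(np.roll(s["ee_rot"],-1)).as_matrix())
m=sorted(cut_out(p,"dock"),key=lambda g:-g["p"])
print([(round(g["p"],2),g["box"]) for g in m])
pts=[]
H,W=p["z_map"].shape
rr,cc=np.mgrid[0:H,0:W]; K=p["camera_matrix"]
d=np.stack([cc,rr,np.ones_like(rr)],-1)@np.linalg.inv(K).T*p["z_map"][...,None]
X=(d-np.array(p["t"]))@np.array(p["R"])
b=m[0]["box"]; sel=np.zeros((H,W),bool); sel[int(b[1])-5:int(b[3])+5,int(b[0])-5:int(b[2])+5]=1
top=sel&(X[...,2]>20)&(X[...,2]<42)&(p["z_map"]>0)
print("top z median",np.median(X[top][:,2]))
P=X[top][:,:2].astype(np.float32); r=cv2.minAreaRect(P); print(r)
box=cv2.boxPoints(r); print(box)
# yellow, red blobs
hsv=cv2.cvtColor(p["color"],cv2.COLOR_BGR2HSV)
y=sel&(abs(hsv[...,0].astype(int)-27)<7)&(hsv[...,1]>120)&(hsv[...,2]>80)
print("yellow",y.sum(),X[y].mean(0),np.percentile(X[y][:,2],90), np.argwhere(y).mean(0), at_z(p,np.argwhere(y).mean(0),60))
c=p["color"][int(b[1])-10:int(b[3])+10,int(b[0])-10:int(b[2])+10]
cv2.imwrite("pics/dock.png",cv2.resize(c,None,fx=5,fy=5,interpolation=cv2.INTER_CUBIC)); print(c.shape,b)
```

```text
[[-1.   0.2  0. ]
 [ 0.2  1.  -0. ]
 [-0.  -0.  -1. ]]
[(0.6, [211.8, 152.4, 324.1, 239.0])]
top z median 30.35530290394982
((550.042236328125, 9.094390869140625), (201.30442810058594, 315.31182861328125), 12.454573631286621)
[[ 417.8  141.3]
 [ 485.8 -166.6]
 [ 682.3 -123.1]
 [ 614.3  184.7]]
yellow 65 [596.6 -97.9  77.4] 77.23971243210518 [174.8 301.2] [600.2 -98.9  60. ]
(107, 133, 3) [211.8, 152.4, 324.1, 239.0]
```

View pics/dock.png

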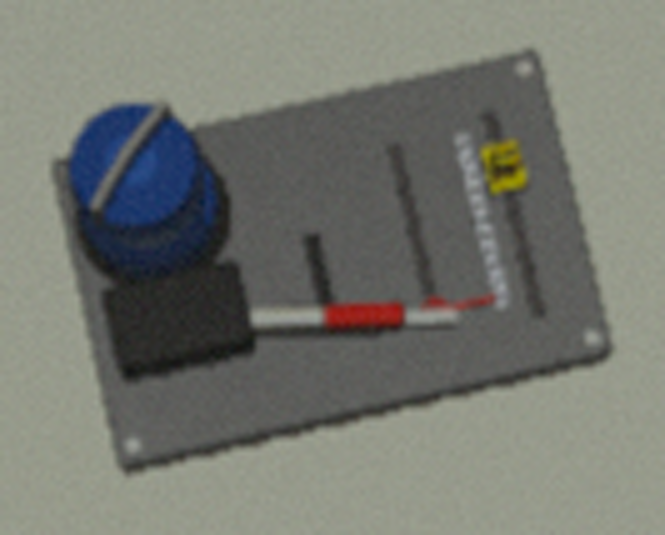

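The dock fit is 201 x 315 mm with a top at z = 30.4, which agrees with the given size. Its yaw is 12.45° and its origin is at (546.3, 26.2). The lever grip should be near (500, -10). I'll move to a standoff in front of it with the jaws shut and their closing line along dock x.

```bash
python3 -m jog '[[[170,-266,0],[0,0,-32.3],1],[[170,-266,0],[0,0,-32.3],1],[[170,-266,0],[0,0,-32.3],1],[[170,-266,0],[0,0,-32.3],1],[[170,-266,0],[0,0,-32.3],1],[[170,-266,0],[0,0,-32.3],1],[[170,-266,0],[0,0,-32.3],1],[[170,-266,0],[0,0,-32.3],1]]' 40
python3 -m jog '[[[170,-266,0],[0,0,-32.4],1],[[170,-266,0],[0,0,-32.4],1],[[170,-266,0],[0,0,-32.4],1],[[170,-266,0],[0,0,-32.4],1],[[170,-266,0],[0,0,-32.4],1],[[170,-266,0],[0,0,-32.4],1],[[170,-266,0],[0,0,-32.4],1],[[170,-266,0],[0,0,-32.4],1]]'
python3 - <<'E'
from h import *
from scipy.spatial.transform import Rotation as Ro
s=sensors.sense();R=Ro.from_quat(np.roll(s["ee_rot"],-1)).as_matrix()
print(s["eef_pos"],s["force"],s["grip_width"],np.degrees(np.arctan2(R[1,1],R[0,1])),R[:,2])
p=capture("wrist");cv2.imwrite("pics/w1.png",p["color"])
for k,z in dict(lever_grip=55,pointer_tip=35,marker_line=35,marker_top=76).items():
    for g in place_of(p,k)[:2]: print(k,g["p"],g["centre"],at_z(p,g["centre"],z))
E
```

```text
time_s: 1.57
eef_pos: [287.8, 243.3, 248.5]
ee_rot: [0.0, 0.385, 0.923, 0.0]
force: [-0.1, 0.7, -0.5]
grip_width: -0.003
time_s: 2.23
eef_pos: [458.0, -23.5, 248.2]
ee_rot: [0.0, 0.627, 0.779, -0.0]
force: [0.2, 2.4, -0.9]
grip_width: -0.001
[457.98349225 -23.5488153  248.18890482] [ 0.22566904  2.41341109 -0.9266047 ] -0.0006754324339907268 12.333703360816948 [ 5.20376314e-04 -6.57392763e-04 -9.99999649e-01]
lever_grip 0.75 [186.4, 326.5] [502.88737893 -14.79695346  55.        ]
pointer_tip 0.57 [255.5, 322.4] [521.52020499 -92.50654256  35.        ]
marker_line 0.83 [267.1, 395.7] [601.63158193 -88.84878933  35.        ]
marker_top 0.93 [298.5, 411.4] [ 607.74826176 -100.94000448   76.        ]
```

View pics/w1.png

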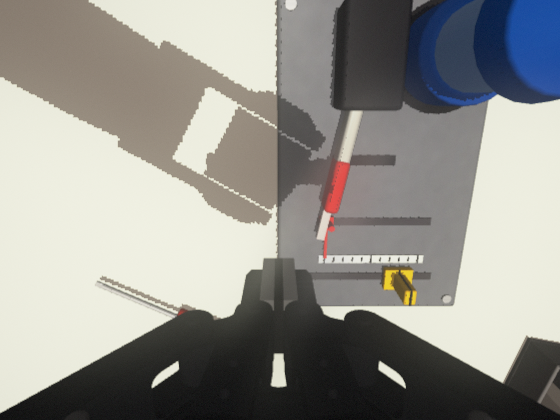

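The wrist view shows the red lever part at (337,186), the pointer at rest at (328,230), and the marker knob at (405,290). This agrees with my estimates, so I'll lower the tool.

```bash
python3 -m jog '[[[0,0,-40],[0,0,0],1],[[0,0,-80],[0,0,0],1],[[0,0,-120],[0,0,0],1],[[0,0,-150],[0,0,0],1],[[0,0,-175],[0,0,0],1],[[0,0,-186],[0,0,0],1],[[0,0,-186],[0,0,0],1],[[0,0,-186],[0,0,0],1]]'
python3 - <<'E'
from h import *
s=sensors.sense();print(s["eef_pos"],s["force"])
p=capture("wrist");cv2.imwrite("pics/w2.png",p["color"])
for g in place_of(p,"lever_grip")[:2]: print(g["p"],g["centre"],at_z(p,g["centre"],55))
E
```

```text
time_s: 3.15
eef_pos: [456.4, -19.3, 62.7]
ee_rot: [-0.0, 0.626, 0.78, -0.0]
force: [1.3, 0.4, 0.2]
grip_width: -0.002
[456.39461763 -19.26139537  62.72961734] [1.33504889 0.35133934 0.2296886 ]
0.66 [288.2, 386.9] [502.94693829 -10.67154003  55.        ]
```

View pics/w2.png

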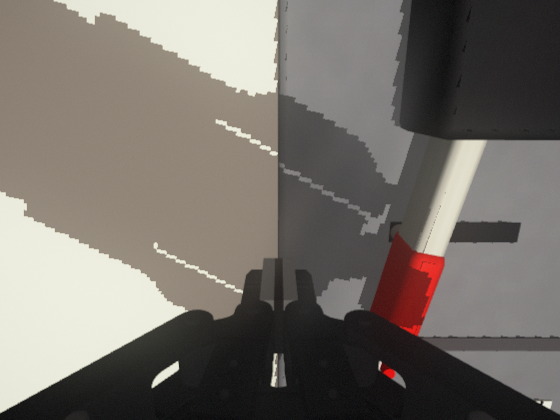

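```bash
cat > chk.py <<'E'
import sys; from h import *
f=sensors.sense()["force"]; e=np.array([.9765,.2157]); x=sensors.sense()["eef_pos"][:2]
v=-f[:2]@e; print("press N",round(v,2),"dockx",round((x-[546.3,26.2])@e,2)); sys.exit(v>float(sys.argv[1]))
E
python3 -m jog '[[[3,0.7,0],[0,0,0],1],[[7,1.5,0],[0,0,0],1],[[11,2.4,0],[0,0,0],1],[[15,3.3,0],[0,0,0],1],[[19,4.2,0],[0,0,0],1],[[21.5,4.7,0],[0,0,0],1],[[21.5,4.7,0],[0,0,0],1],[[21.5,4.7,0],[0,0,0],1]]' >/dev/null; python3 chk.py 1.5 &&
python3 -m jog '[[[1,0.2,0],[0,0,0],1],[[2,0.4,0],[0,0,0],1],[[3,0.7,0],[0,0,0],1],[[4,0.9,0],[0,0,0],1],[[4.9,1.1,0],[0,0,0],1],[[4.9,1.1,0],[0,0,0],1],[[4.9,1.1,0],[0,0,0],1],[[4.9,1.1,0],[0,0,0],1]]' >/dev/null; python3 chk.py 1.5 &&
python3 -m jog '[[[1,0.2,0],[0,0,0],1],[[2,0.4,0],[0,0,0],1],[[3,0.7,0],[0,0,0],1],[[4,0.9,0],[0,0,0],1],[[4.9,1.1,0],[0,0,0],1],[[4.9,1.1,0],[0,0,0],1],[[4.9,1.1,0],[0,0,0],1],[[4.9,1.1,0],[0,0,0],1]]' >/dev/null; python3 chk.py 1.5
```

```text
press N -0.4 dockx -75.64
press N -0.4 dockx -75.64
press N -0.4 dockx -75.64False
False
False
```

The check script's exit code was wrong, so only the first move ran. I'll fix it and carry on.

```bash
sed -i 's/sys.exit(v>/sys.exit(int(v>/; s/\[1\]))$/[1])))/' chk.py
python3 chk.py 1.5 && python3 -m jog '[[[1,0.2,0],[0,0,0],1],[[2,0.4,0],[0,0,0],1],[[3,0.7,0],[0,0,0],1],[[4,0.9,0],[0,0,0],1],[[4.9,1.1,0],[0,0,0],1],[[4.9,1.1,0],[0,0,0],1],[[4.9,1.1,0],[0,0,0],1],[[4.9,1.1,0],[0,0,0],1]]' >/dev/null && python3 chk.py 1.5 &&
python3 -m jog '[[[1,0.2,0],[0,0,0],1],[[2,0.4,0],[0,0,0],1],[[3,0.7,0],[0,0,0],1],[[4,0.9,0],[0,0,0],1],[[4.9,1.1,0],[0,0,0],1],[[4.9,1.1,0],[0,0,0],1],[[4.9,1.1,0],[0,0,0],1],[[4.9,1.1,0],[0,0,0],1]]' >/dev/null && python3 chk.py 1.5
```

```text
press N -0.4 dockx -75.64
press N -0.41 dockx -70.63
press N 0.44 dockx -65.65
```

```bash
python3 -m jog '[[[1,0.2,0],[0,0,0],1],[[2,0.4,0],[0,0,0],1],[[3,0.7,0],[0,0,0],1],[[4,0.9,0],[0,0,0],1],[[4.9,1.1,0],[0,0,0],1],[[4.9,1.1,0],[0,0,0],1],[[4.9,1.1,0],[0,0,0],1],[[4.9,1.1,0],[0,0,0],1]]' >/dev/null && python3 chk.py 5 &&
python3 -m jog '[[[1,0.2,0],[0,0,0],1],[[2,0.4,0],[0,0,0],1],[[3,0.7,0],[0,0,0],1],[[4,0.9,0],[0,0,0],1],[[4.9,1.1,0],[0,0,0],1],[[4.9,1.1,0],[0,0,0],1],[[4.9,1.1,0],[0,0,0],1],[[4.9,1.1,0],[0,0,0],1]]' >/dev/null && python3 chk.py 5
```

```text
press N 1.75 dockx -60.52
press N 2.31 dockx -55.45
```

```bash
python3 -m jog '[[[0.5,0.1,0],[0,0,0],1],[[1,0.2,0],[0,0,0],1],[[1.5,0.3,0],[0,0,0],1],[[2,0.4,0],[0,0,0],1],[[2,0.4,0],[0,0,0],1],[[2,0.4,0],[0,0,0],1],[[2,0.4,0],[0,0,0],1],[[2,0.4,0],[0,0,0],1]]' >/dev/null && python3 chk.py 4 &&
python3 -m jog '[[[0.5,0.1,0],[0,0,0],1],[[1,0.2,0],[0,0,0],1],[[1.5,0.3,0],[0,0,0],1],[[2,0.4,0],[0,0,0],1],[[2,0.4,0],[0,0,0],1],[[2,0.4,0],[0,0,0],1],[[2,0.4,0],[0,0,0],1],[[2,0.4,0],[0,0,0],1]]' >/dev/null && python3 chk.py 4 &&
python3 -m jog '[[[0.5,0.1,0],[0,0,0],1],[[1,0.2,0],[0,0,0],1],[[1.5,0.3,0],[0,0,0],1],[[2,0.4,0],[0,0,0],1],[[2,0.4,0],[0,0,0],1],[[2,0.4,0],[0,0,0],1],[[2,0.4,0],[0,0,0],1],[[2,0.4,0],[0,0,0],1]]' >/dev/null && python3 chk.py 4 &&
python3 -m jog '[[[0.5,0.1,0],[0,0,0],1],[[1,0.2,0],[0,0,0],1],[[1.5,0.3,0],[0,0,0],1],[[2,0.4,0],[0,0,0],1],[[2,0.4,0],[0,0,0],1],[[2,0.4,0],[0,0,0],1],[[2,0.4,0],[0,0,0],1],[[2,0.4,0],[0,0,0],1]]' >/dev/null && python3 chk.py 4 &&
python3 -m jog '[[[0.5,0.1,0],[0,0,0],1],[[1,0.2,0],[0,0,0],1],[[1.5,0.3,0],[0,0,0],1],[[2,0.4,0],[0,0,0],1],[[2,0.4,0],[0,0,0],1],[[2,0.4,0],[0,0,0],1],[[2,0.4,0],[0,0,0],1],[[2,0.4,0],[0,0,0],1]]' >/dev/null && python3 chk.py 4 &&
python3 -m jog '[[[0.5,0.1,0],[0,0,0],1],[[1,0.2,0],[0,0,0],1],[[1.5,0.3,0],[0,0,0],1],[[2,0.4,0],[0,0,0],1],[[2,0.4,0],[0,0,0],1],[[2,0.4,0],[0,0,0],1],[[2,0.4,0],[0,0,0],1],[[2,0.4,0],[0,0,0],1]]' >/dev/null && python3 chk.py 4
```

```text
press N 2.67 dockx -53.47
press N 1.9 dockx -51.43
press N 1.87 dockx -49.39
press N 1.05 dockx -47.37
press N 1.73 dockx -45.32
press N 1.39 dockx -43.27
```

```bash
python3 -m jog '[[[0.5,0.1,0],[0,0,0],1],[[1,0.2,0],[0,0,0],1],[[1.5,0.3,0],[0,0,0],1],[[2,0.4,0],[0,0,0],1],[[2,0.4,0],[0,0,0],1],[[2,0.4,0],[0,0,0],1],[[2,0.4,0],[0,0,0],1],[[2,0.4,0],[0,0,0],1]]' >/dev/null && python3 chk.py 4 &&
python3 -m jog '[[[0.5,0.1,0],[0,0,0],1],[[1,0.2,0],[0,0,0],1],[[1.5,0.3,0],[0,0,0],1],[[2,0.4,0],[0,0,0],1],[[2,0.4,0],[0,0,0],1],[[2,0.4,0],[0,0,0],1],[[2,0.4,0],[0,0,0],1],[[2,0.4,0],[0,0,0],1]]' >/dev/null && python3 chk.py 4 &&
python3 -m jog '[[[0.5,0.1,0],[0,0,0],1],[[1,0.2,0],[0,0,0],1],[[1.5,0.3,0],[0,0,0],1],[[2,0.4,0],[0,0,0],1],[[2,0.4,0],[0,0,0],1],[[2,0.4,0],[0,0,0],1],[[2,0.4,0],[0,0,0],1],[[2,0.4,0],[0,0,0],1]]' >/dev/null && python3 chk.py 4 &&
python3 -m jog '[[[0.5,0.1,0],[0,0,0],1],[[1,0.2,0],[0,0,0],1],[[1.5,0.3,0],[0,0,0],1],[[2,0.4,0],[0,0,0],1],[[2,0.4,0],[0,0,0],1],[[2,0.4,0],[0,0,0],1],[[2,0.4,0],[0,0,0],1],[[2,0.4,0],[0,0,0],1]]' >/dev/null && python3 chk.py 4 &&
python3 -m jog '[[[0.5,0.1,0],[0,0,0],1],[[1,0.2,0],[0,0,0],1],[[1.5,0.3,0],[0,0,0],1],[[2,0.4,0],[0,0,0],1],[[2,0.4,0],[0,0,0],1],[[2,0.4,0],[0,0,0],1],[[2,0.4,0],[0,0,0],1],[[2,0.4,0],[0,0,0],1]]' >/dev/null && python3 chk.py 4; python3 -c "
from h import *;s=sensors.sense();print(s['force'],s['time_s'],s['eef_pos'])"
```

```text
press N 1.53 dockx -41.23
press N 1.83 dockx -39.19
press N 2.7 dockx -37.16
press N 2.06 dockx -35.1
press N 3.91 dockx -33.24
[-3.3487446  -2.97010372  1.15301589] 13.9167 [519.5061564  -6.6026866  62.2623345]
```

```bash
python3 -m jog '[[[0.5,0.1,0],[0,0,0],1],[[1,0.2,0],[0,0,0],1],[[1,0.2,0],[0,0,0],1],[[1,0.2,0],[0,0,0],1],[[1,0.2,0],[0,0,0],1],[[1,0.2,0],[0,0,0],1],[[1,0.2,0],[0,0,0],1],[[1,0.2,0],[0,0,0],1]]' >/dev/null && python3 chk.py 5.5 &&
python3 -m jog '[[[0.5,0.1,0],[0,0,0],1],[[1,0.2,0],[0,0,0],1],[[1,0.2,0],[0,0,0],1],[[1,0.2,0],[0,0,0],1],[[1,0.2,0],[0,0,0],1],[[1,0.2,0],[0,0,0],1],[[1,0.2,0],[0,0,0],1],[[1,0.2,0],[0,0,0],1]]' >/dev/null && python3 chk.py 5.5; python3 -c "
from h import *;s=sensors.sense();print(s['force'],s['time_s'],s['eef_pos'])"
```

```text
press N 6.76 dockx -32.51
[-5.9903228  -4.22445462  1.31563315] 14.5833 [520.22241005  -6.46175621  62.23330866]
```

```bash
python3 -m jog '[[[0.5,0.1,0],[0,0,0],1],[[1,0.2,0],[0,0,0],1],[[1,0.2,0],[0,0,0],1],[[1,0.2,0],[0,0,0],1],[[1,0.2,0],[0,0,0],1],[[1,0.2,0],[0,0,0],1],[[1,0.2,0],[0,0,0],1],[[1,0.2,0],[0,0,0],1]]' >/dev/null && python3 chk.py 9.6; python3 -c "
from h import *;s=sensors.sense();print(s['force'],s['time_s'],s['eef_pos'])"
```

```text
press N 8.17 dockx -31.84
[-7.25616063 -5.03929393  2.70301952] 15.25 [520.8808465   -6.33129355  62.20408928]
```

```bash
python3 -m jog '[[[0.5,0.1,0],[0,0,0],1],[[0.5,0.1,0],[0,0,0],1],[[0.5,0.1,0],[0,0,0],1],[[0.5,0.1,0],[0,0,0],1],[[0.5,0.1,0],[0,0,0],1],[[0.5,0.1,0],[0,0,0],1],[[0.5,0.1,0],[0,0,0],1],[[0.5,0.1,0],[0,0,0],1]]' >/dev/null ; python3 chk.py 20; python3 -c "
from h import *;s=sensors.sense();print(s['force'],s['time_s'],s['eef_pos'])"
```

```text
press N 9.42 dockx -31.49
[-8.510446   -5.16281547  5.09159969] 15.9167 [521.22216244  -6.25127027  62.18858512]
```

```bash
python3 -m jog '[[[0,0,0],[0,0,0],1],[[0,0,0],[0,0,0],1],[[0,0,0],[0,0,0],1],[[0,0,0],[0,0,0],1],[[0,0,0],[0,0,0],1],[[0,0,0],[0,0,0],1],[[0,0,0],[0,0,0],1],[[0,0,0],[0,0,0],1]]' >/dev/null ; python3 chk.py 20; python3 -m jog '[[[-4,-0.9,0],[0,0,0],1],[[-10,-2.2,0],[0,0,0],1],[[-18,-4,0],[0,0,0],1],[[-27,-6,0],[0,0,0],1],[[-36,-8,0],[0,0,0],1],[[-45,-10,0],[0,0,0],1],[[-54,-12,0],[0,0,0],1],[[-62,-13.7,0],[0,0,0],1]]'
python3 -m jog '[[[0,0,30],[0,0,0],1],[[0,0,70],[0,0,0],1],[[0,0,110],[0,0,0],1],[[0,0,145],[0,0,0],1],[[0,0,160],[0,0,0],1],[[0,0,160],[0,0,0],0.5],[[0,0,160],[0,0,0],0.5],[[0,0,160],[0,0,0],0.5]]'
cat > look.py <<'E'
import sys; from h import *
np.set_printoptions(precision=1,suppress=True)
s=sensors.sense();print(s["eef_pos"],s["time_s"],s["grip_width"],s["force"])
e=np.array([[.9765,.2157],[-.2157,.9765]])
for n in sys.argv[2:]:
    p=capture(n);cv2.imwrite(f"pics/{sys.argv[1]}_{n}.png",p["color"])
    for k,z in dict(lever_grip=55,pointer_tip=35,marker_line=35,marker_top=76).items():
        for g in place_of(p,k)[:2]: X=at_z(p,g["centre"],z);print(n,k,round(g["p"],2),np.array(g["centre"]),X,"dock",e@(X[:2]-[546.3,26.2]))
E
python3 look.py a wrist side
```

```text
press N 9.49 dockx -31.48
time_s: 17.25
eef_pos: [459.5, -19.9, 62.5]
ee_rot: [0.0, 0.626, 0.78, 0.0]
force: [0.7, -0.2, -0.1]
grip_width: 0.001
time_s: 17.92
eef_pos: [459.6, -19.6, 221.1]
ee_rot: [-0.001, 0.626, 0.78, -0.0]
force: [0.4, 0.5, -0.2]
grip_width: 0.417
[459.6 -19.6 221.1] 17.9167 0.41718066249700225 [ 0.4  0.5 -0.2]
wrist lever_grip 0.61 [195.9 330. ] [504.  -12.6  55. ] dock [-49.6 -28.7]
wrist pointer_tip 0.57 [269.8 371.1] [567.3 -81.2  35. ] dock [  -2.7 -109.4]
wrist pointer_tip 0.36 [156.  378.1] [540.5  27.8  35. ] dock [-5.3  2.8]
wrist marker_line 0.83 [280.8 405.5] [604.3 -85.4  35. ] dock [  32.6 -121.5]
wrist marker_line 0.29 [195.5 329.6] [507.7 -16.8  35. ] dock [-47.  -33.7]
wrist marker_top 0.64 [322.5 418.6] [ 608.3 -104.6   76. ] dock [  32.3 -141.1]
side lever_grip 0.57 [220.4 285.4] [505.2  -9.6  55. ] dock [-47.8 -26.1]
side pointer_tip 0.52 [231.6 322.9] [564.4 -92.8  35. ] dock [  -8.  -120.1]
side marker_line 0.69 [227.4 331. ] [593.8 -93.7  35. ] dock [  20.5 -127.4]
side marker_top 0.55 [214.4 337.8] [ 607.1 -103.1   76. ] dock [  31.5 -139.3]
```

View pics/a_wrist.png

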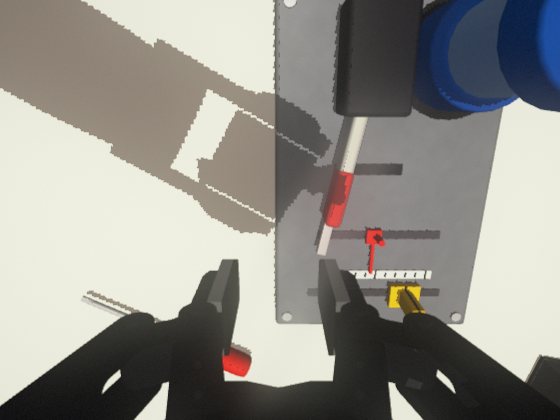

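The lever sprang back and the pointer stayed at (371,270), dock x about -3, so it reads about 0.047. The marker is near dock x 32. I'll move above the marker with the jaws half open and look from close range.

```bash
python3 -m jog '[[[37,-20,0],[0,0,0],0.5],[[73,-40,0],[0,0,0],0.5],[[110,-60,-20],[0,0,0],0.5],[[147,-79.5,-40],[0,0,0],0.5],[[147,-79.5,-70],[0,0,0],0.5],[[147,-79.5,-80],[0,0,0],0.5],[[147,-79.5,-80],[0,0,0],0.5],[[147,-79.5,-80],[0,0,0],0.5]]'
python3 look.py b wrist
```

```text
time_s: 19.08
eef_pos: [606.8, -98.9, 143.1]
ee_rot: [-0.0, 0.626, 0.78, -0.0]
force: [0.5, 0.1, 0.3]
grip_width: 0.499
[606.8 -98.9 143.1] 19.0833 0.49934862794343315 [0.5 0.1 0.3]
wrist lever_grip 0.66 [ 42.7 129.3] [502.8 -12.8  55. ] dock [-50.9 -28.7]
wrist pointer_tip 0.57 [180.2 227.7] [568.3 -83.1  35. ] dock [  -2.1 -111.5]
wrist marker_line 0.93 [197.1 276.9] [603.8 -87.5  35. ] dock [  31.6 -123.4]
wrist marker_top 0.79 [239.1 275.7] [ 606.4 -102.    76. ] dock [  31.  -138.2]
wrist marker_top 0.37 [196.7 278.4] [602.3 -76.2  76. ] dock [  32.6 -112.1]
```

View pics/b_wrist.png

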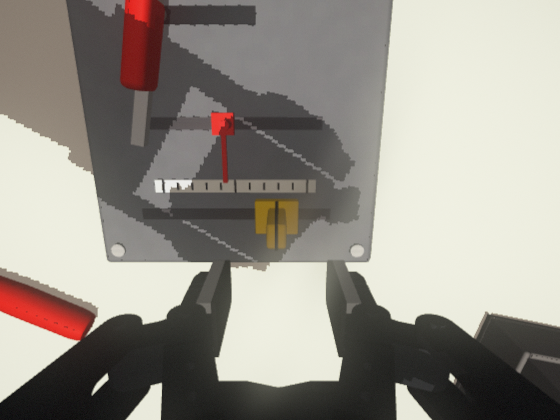

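The pointer tip is at (226,182) and the black line at (277,202). The line is about 34 mm beyond the pointer, and the jaws straddle the knob. I'll go down and grip gently.

```bash
python3 -m jog '[[[0,0,-25],[0,0,0],0.5],[[0,0,-50],[0,0,0],0.5],[[0,0,-70],[0,0,0],0.5],[[0,0,-80],[0,0,0],0.5],[[0,0,-80],[0,0,0],0.5],[[0,0,-80],[0,0,0],0.5],[[0,0,-80],[0,0,0],0.7],[[0,0,-80],[0,0,0],1]]' 20
python3 -m jog '[[[0,0,0],[0,0,0],1],[[0,0,0],[0,0,0],1],[[0,0,0],[0,0,0],1],[[0,0,0],[0,0,0],1],[[0,0,0],[0,0,0],1],[[0,0,0],[0,0,0],1],[[0,0,0],[0,0,0],1],[[0,0,0],[0,0,0],1]]'
python3 look.py c wrist
```

```text
time_s: 20.0
eef_pos: [607.8, -99.5, 63.9]
ee_rot: [0.001, 0.626, 0.78, 0.0]
force: [-0.0, -0.4, -0.1]
grip_width: 0.229
time_s: 20.67
eef_pos: [607.6, -99.5, 63.7]
ee_rot: [0.001, 0.626, 0.78, 0.0]
force: [-2.1, -0.2, 6.5]
grip_width: 0.138
[607.6 -99.5  63.7] 20.6667 0.1379016788066171 [-2.1 -0.2  6.5]
wrist pointer_tip 0.71 [215.9 201.5] [568.  -83.6  35. ] dock [  -2.5 -111.9]
wrist marker_line 0.82 [237.7 281.1] [606.6 -86.2  35. ] dock [  34.6 -122.8]
wrist marker_top 0.81 [313.6 279.8] [ 608.9 -100.3   76. ] dock [  33.8 -137. ]
```

```bash
python3 -m jog '[[[-3.9,-0.9,0],[0,0,0],1],[[-8.8,-1.9,0],[0,0,0],1],[[-13.7,-3,0],[0,0,0],1],[[-18.6,-4.1,0],[0,0,0],1],[[-23.4,-5.2,0],[0,0,0],1],[[-28.3,-6.2,0],[0,0,0],1],[[-31.2,-6.9,0],[0,0,0],1],[[-31.2,-6.9,0],[0,0,0],1]]'
python3 look.py d wrist
python3 - <<'E'
import cv2
a=cv2.imread('pics/d_wrist.png')[150:350,180:380];cv2.imwrite('pics/d_crop.png',cv2.resize(a,(600,600),interpolation=cv2.INTER_CUBIC))
E
```

```text
time_s: 21.58
eef_pos: [576.3, -106.4, 63.7]
ee_rot: [0.001, 0.626, 0.78, 0.0]
force: [-2.4, -0.3, 7.3]
grip_width: 0.135
[ 576.3 -106.4   63.7] 21.5833 0.13492717030580595 [-2.4 -0.3  7.3]
wrist pointer_tip 0.7 [215.3 270. ] [567.7 -83.3  35. ] dock [  -2.7 -111.6]
wrist pointer_tip 0.34 [239.4 278.7] [574.3 -94.2  35. ] dock [   1.4 -123.6]
wrist marker_top 0.63 [311.9 281.3] [ 577.9 -106.3   76. ] dock [   2.2 -136.2]
```

View pics/d_crop.png

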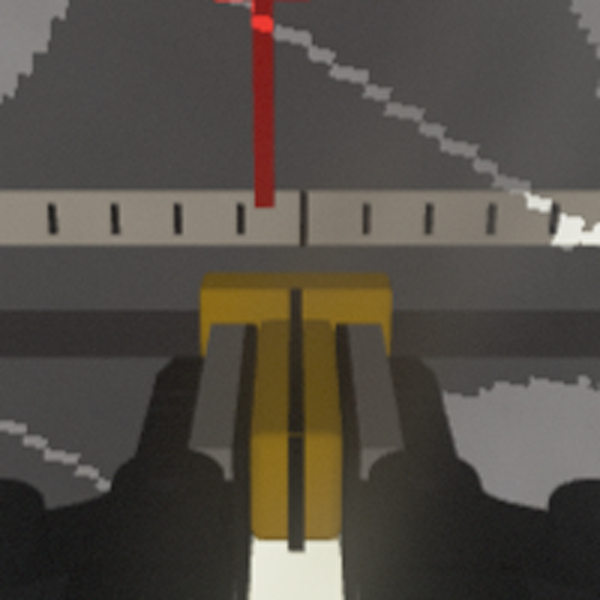

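The black line is at crop column 296 and the pointer arm at 265, with ticks 62.5 px apart per 10 mm. About 4.8 mm remains.

```bash
python3 -m jog '[[[-1,-0.2,0],[0,0,0],1],[[-2,-0.4,0],[0,0,0],1],[[-3,-0.6,0],[0,0,0],1],[[-4,-0.9,0],[0,0,0],1],[[-4.7,-1,0],[0,0,0],1],[[-4.7,-1,0],[0,0,0],1],[[-4.7,-1,0],[0,0,0],1],[[-4.7,-1,0],[0,0,0],1]]'
python3 look.py e wrist
python3 - <<'E'
import cv2
a=cv2.imread('pics/e_wrist.png')[150:350,180:380];cv2.imwrite('pics/e_crop.png',cv2.resize(a,(600,600),interpolation=cv2.INTER_CUBIC))
E
```

```text
time_s: 22.5
eef_pos: [572.1, -107.3, 63.7]
ee_rot: [0.001, 0.626, 0.78, 0.001]
force: [0.9, 1.7, 6.9]
grip_width: 0.134
[ 572.1 -107.3   63.7] 22.5 0.13378622406978066 [0.9 1.7 6.9]
wrist pointer_tip 0.61 [216.1 277.2] [566.9 -83.9  35. ] dock [  -3.6 -111.9]
wrist marker_line 0.81 [242.3 280.3] [571.2 -96.4  35. ] dock [  -2.1 -125.1]
wrist marker_top 0.64 [312.1 280.6] [ 573.5 -107.4   76. ] dock [  -2.3 -136.3]
```

View pics/e_crop.png

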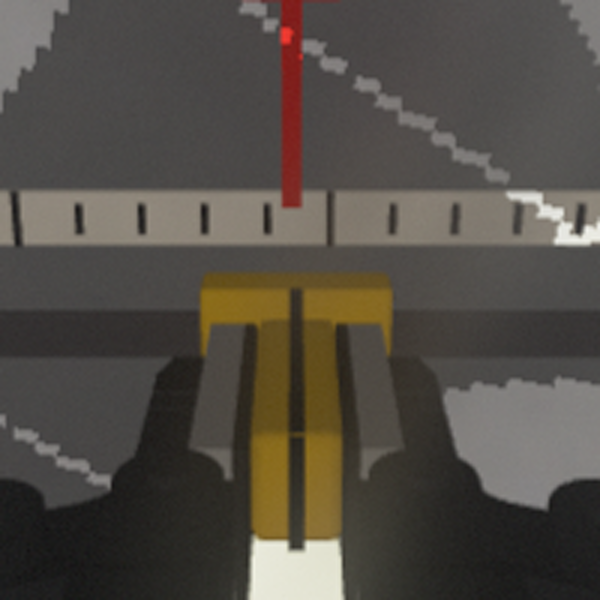

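```bash
python3 -m jog '[[[-0.5,-0.1,0],[0,0,0],1],[[-0.8,-0.2,0],[0,0,0],1],[[-0.8,-0.2,0],[0,0,0],1],[[-0.8,-0.2,0],[0,0,0],1],[[-0.8,-0.2,0],[0,0,0],0.9],[[-0.8,-0.2,0],[0,0,0],0.8],[[-0.8,-0.2,0],[0,0,0],0.7],[[-0.8,-0.2,0],[0,0,0],0.5]]'
python3 -m jog '[[[0,0,0],[0,0,0],0.5],[[0,0,0],[0,0,0],0.5],[[0,0,0],[0,0,0],0.5],[[0,0,0],[0,0,0],0.5],[[0,0,20],[0,0,0],0.5],[[0,0,50],[0,0,0],0.5],[[0,0,80],[0,0,0],0.5],[[0,0,80],[0,0,0],0.5]]'
python3 look.py f wrist side
python3 - <<'E'
import cv2
a=cv2.imread('pics/f_wrist.png')[120:280,200:360];cv2.imwrite('pics/f_crop.png',cv2.resize(a,(600,600),interpolation=cv2.INTER_CUBIC))
E
```

```text
time_s: 23.42
eef_pos: [570.3, -107.4, 62.2]
ee_rot: [-0.0, 0.626, 0.78, -0.0]
force: [-0.5, -0.2, 0.5]
grip_width: 0.429
time_s: 24.08
eef_pos: [572.6, -108.2, 148.0]
ee_rot: [0.005, 0.626, 0.78, 0.001]
force: [0.4, 0.2, 2.2]
grip_width: 0.501
[ 572.6 -108.2  148. ] 24.0833 0.5009800527778618 [0.4 0.2 2.2]
wrist lever_grip 0.93 [ 39.7 194.1] [503.7 -12.7  55. ] dock [-50.  -28.8]
wrist lever_grip 0.21 [  8.2 285.3] [550.7  14.1  55. ] dock [  1.7 -12.8]
wrist pointer_tip 0.71 [173.7 272.3] [564.2 -82.8  35. ] dock [  -6.1 -110.3]
wrist pointer_tip 0.44 [267.8  23.1] [ 396.4 -193.3   35. ] dock [-193.7 -182. ]
wrist marker_line 0.7 [191.3 277.2] [570.2 -94.4  35. ] dock [  -2.7 -122.9]
wrist marker_top 0.89 [231.7 277.2] [ 573.2 -108.7   76. ] dock [  -2.9 -137.5]
side lever_grip 0.78 [222.6 285.2] [498.3 -16.9  55. ] dock [-56.2 -31.8]
side pointer_tip 0.6 [225.8 289.3] [514.8 -14.1  35. ] dock [-39.4 -32.5]
side pointer_tip 0.56 [228.6 324.2] [576.4 -85.6  35. ] dock [   5.3 -115.6]
side marker_line 0.48 [229. 328.] [582.7 -93.5  35. ] dock [   9.7 -124.8]
side marker_top 0.48 [220.7 328.2] [ 567.9 -106.7   76. ] dock [  -7.6 -134.4]
```

View pics/f_crop.png

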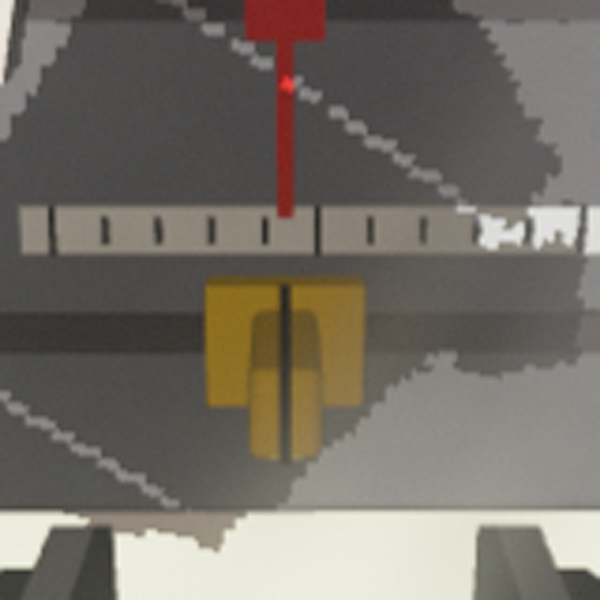

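The pointer arm and the black line are both at crop column 285, so they are level within a few tenths of a mm. I'll retreat a little further, let the arm settle and hand in.

```bash
python3 -m jog '[[[0,0,20],[0,0,0],0.5],[[0,0,40],[0,0,0],0.5],[[0,0,60],[0,0,0],0.5],[[0,0,60],[0,0,0],0.5],[[0,0,60],[0,0,0],0.5],[[0,0,60],[0,0,0],0.5],[[0,0,60],[0,0,0],0.5],[[0,0,60],[0,0,0],0.5]]'
python3 -c "
from h import *; print(ctrl.finish_job())"
```

```text
time_s: 25.25
eef_pos: [570.1, -107.3, 201.3]
ee_rot: [-0.001, 0.626, 0.78, -0.0]
force: [-0.1, 0.4, 0.4]
grip_width: 0.499
the job is handed in; nothing more can be done
None
```

The lever is pressed, the marker is set level with the red pointer, and I handed the job in at about 25 s.

- **Lever press:** I pushed the red end along dock +x with the jaws shut. Its force stayed around 2 N (readings 1 to 2.7 N), then rose by up to 3 N per mm of commanded travel. I held it at about 9.5 to 10 N for over 1 s and backed off. The wrist picture showed the lever back at rest and the pointer left at a reading of about 0.047.
- **Marker:** I gripped the knob at 20 N, slid it about 37 mm back in three steps, corrected from close pictures, and let go. In the last enlarged wrist picture the black line and the pointer arm were in the same pixel column, so level to within a few tenths of a mm.
- **At hand-in:** the gripper was about 100 mm above everything, and the wrist force was under 1 N.

**Disagreements:**
- In the last look, the network's point estimates put the line and the pointer tip about 3.4 mm apart from the wrist camera and 4.4 mm from the side camera. I judged those too coarse for this and went by the picture.
- The wrist force read about 7 N upward while I gripped the knob. It went away when I let go.
- I didn't take a final picture of the lantern and the other loose things. The arm's path stayed clear of them, and no unexpected contact force showed.

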